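# Slide the pigment test plate out to its line

## Task

Two test plates lie on the low riser. With the fingertips, push the plate with the blue swatches from behind, sliding it towards the robot until its orange line lies right along the riser's dark front edge, so that only the bare white end hangs over, square to the edge, ready to be picked up by hand. Push gently, do not grip, lift or tip the plates, and leave the plate with the red swatches and everything else where it is.

Things in the scene. Friction and masses are not known exactly. Their poses are not given: they have to be found in the camera images.
- riser: low fixed riser: pale wooden board on a grey plinth, 180 mm deep (x) by 220 mm wide (y), its flat top 40 mm above the desk. Origin: centre of its underside, on the desk; x points to its back (away from the robot, within 0.25 rad), z up. The front edge is the line x = -90 mm, and its face is dark
- riser_edge (a point): middle of the riser's front top edge, 40 mm above the desk; axes as the riser's
- blue_plate: flat ceramic test plate, 100 x 60 x 8 mm, about 0.12 kg, loose on the riser's top, white with six blue swatches on its rear part, a 3 mm orange line across it and a bare white end before the line. Origin: centre of its underside; x points from the bare end to the swatches (away from the robot, within about 0.45 rad), z up; bare end at x = -50 mm, orange line at x = -20 mm, rear end at x = +50 mm
- blue_plate_line (a point): middle of the orange line on the blue plate, on its upper face; axes as the plate's. The line runs along the plate's y
- red_plate: flat ceramic test plate, 100 x 60 x 8 mm, about 0.12 kg, loose on the riser's top, white with six red-brown swatches on its rear part, a 3 mm orange line across it and a bare white end before the line. Origin: centre of its underside; x points from the bare end to the swatches (away from the robot, within about 0.45 rad), z up; bare end at x = -50 mm, orange line at x = -20 mm, rear end at x = +50 mm. To be left alone
- blue_jar: small glass pigment jar, black lid, 36 mm across, 48 mm tall, loose on the desk, beside the work. Origin: centre of its underside. Bystander
- weight: brass weight, 22 mm across, 26 mm tall, loose on the desk, beside the work. Origin: centre of its underside. Bystander
- loupe: black loupe, 37 mm across, 29 mm tall, loose on the desk near its front. Origin: centre of its underside. Bystander

How it is judged:
At the end, for the whole second after the job is handed in: The blue plate lies flat and at rest on the riser, the middle of its orange line within 5 mm of the front edge, the plate square to the edge within 0.12 rad, not past the riser's sides (its middle within 90 mm of the riser's middle); the red plate within 10 mm of where it began (x of blue_plate_line in the frame of riser between -0.095 and -0.085 m and y of blue_plate in the frame of riser between -0.09 and 0.09 m and angle between the x axis of blue_plate and the x axis of riser, either way round below 0.12 rad and angle between blue_plate's own z axis and vertical below 0.05 rad and height (world z) of blue_plate between 0.036 and 0.044 m and linear speed of blue_plate below 0.01 m/s and distance of red_plate from where it was at the start of the episode below 0.01 m); the robot touches nothing.
It fails at once if a plate is lifted more than 8 mm off the riser, or falls off it (height (world z) of any of blue_plate, red_plate above 0.048 m or height (world z) of any of blue_plate, red_plate below 0.03 m).
It fails at once if a plate is tipped by more than 0.2 rad (angle between any of blue_plate, red_plate's own z axis and vertical above 0.2 rad).
It fails at once if the blue plate is gripped or pushed with more than 25 N (contact force between the fingers and blue_plate above 25 N).
It fails at once if the red plate is moved by more than 10 mm (distance of red_plate from where it was at the start of the episode above 0.01 m).
It fails at once if the jar, the weight or the loupe is moved by more than 20 mm or tipped over (distance of any of blue_jar, weight, loupe from where it was at the start of the episode above 0.02 m or angle between any of blue_jar, weight, loupe's own z axis and vertical above 0.4 rad).
It also fails if it takes over 35 s, if anything falls off the work surface, if the arm or the gripper's body presses on something with over 40 N, if the wrist force passes 120 N, or if a joint passes its speed limit or range.

## Robot

A 7-joint arm with a two-finger parallel gripper is mounted at the origin on a cart in front of the work surface, level with it; the furniture and walls round the work are solid. World frame = base frame: x ahead of the robot, y to its left, z up, the work surface at z = 0. Lengths are in m, angles in rad, forces in N, time in s.
With the tool pointing down it reaches from about 0.425 to 0.875 m from the base axis. Payload 4.7 kg.
Tool frame: the origin (TCP) lies on the centre line of the jaws, within the pads' length; the fingertips stand 14 mm ahead of it and the grasp point (between the pads) lies 5 mm behind it; z points along the fingers, y is the direction in which the jaws open and shut (so a half turn about z gives the same grasp; the last joint's range is limited). The gripper opens to 85 mm and grips with 20 to 120 N. Pads are 22 mm wide; open, the fingers measure 114 mm over their backs; the gripper's body (76 mm by 85 mm) begins 54 mm behind the grasp point. The pads swing forward as they close: fully open they stand 13 mm farther back than shut.
Start: joints at [1.269, 0.321, -0.07, 1.45, 0.023, 1.371, -0.057], TCP at [0.202, -0.618, 0.245] pointing down, gripper open.
Joint ranges: [-2.86, 2.86], [-0.3, 2.09], [-1.38, 1.24], [0.06, 2.45], [-1.56, 4.7], [0.09, 2.05], [-2.69, 2.69]. Speed limits (rad/s): [2.57, 2.57, 3.14, 3.14, 3.14, 3.14, 3.14].

## Interface

Orientations are given as a rotation vector (axis times angle).
In Python, from bench import manip gives the robot as it stands. The module is installed in compiled form; this text tells all that it offers.
- The arm moves only by the shell command python3 -m jog 'ROWS' [OPENING] [FORCE]. ROWS is JSON, a list of rows, each a list of 4 numbers: the shift along the world's x, y, z in m, then the turn about the world's z in units of 5 degrees (1.0 is 5 degrees). In form: [[x, y, z, spin], ...]. A call has exactly 5 rows; each row is the pose to reach, as a shift and turn from the pose measured when the call began; what a row does not reach only later rows make up. A row lasts 1/10 s, in which the tool goes at most 50 mm and 8.59 degrees, less where a joint would pass 70% of its speed; a pose out of reach is approached as far as the arm can. A call with a gripper value outside its range is refused whole. OPENING is the closure in counts, from 0 (fully open) to 255 (shut), set as the call begins (- or left out, the last holds). The fingers move at their own pace and stop on an object; FORCE is the grip in N (left out, the last holds). Time passes only in rows, so rows that repeat a pose let the fingers close, or fill a call up. It gives the time, the measured TCP pose, the force and the opening at its end, in the units of the state.
- manip.get_state(): the state, without advancing time (a new reading comes with each control period).
- manip.get_image(name): name is "scene" or "top"; returns a dict with "image" (384x512x3 uint8, red, green, blue), "vertical_fov" (degrees; the focal length in pixels is half the picture's height over the tangent of half this angle, whatever the lens; pixels are square), "cx", "cy" (the principal point, pixels), "k1" (the pictures are not rectified: a ray, as slopes to the right and down, at radius r is drawn at 1 + k1 r^2 times it, then the intrinsics apply), "R" (3x3) and "t" (3): a world point X has camera coordinates R X + t. Camera axes: x right, y down, z forward; pixel columns grow to the right and rows downward; lengths in m; the calibration is good to about 2 mm. A picture is of the moment at which its call begins. There is no depth.
- manip.close_job(): hands the job in, once; it reports no verdict.
The state is a dict: "time_s": time; "joint_pos": joint angles; "joint_velocities": joint speeds; "effort": joint torques, N m; "position": TCP position; "orientation": TCP orientation; "ft_force": force on the tool from outside, world axes, zero at the start; "torque": the same for the moment, N m; "width": finger opening in m.
Only numpy, scipy, OpenCV 4.12 (cv2) and the standard library are available. Lean on these libraries where they do the work, as an engineer would, in place of code of your own. Each camera call takes 0.05 s, during which the arm holds its last target.

## Working session

There is one attempt and no reset: what is moved stays moved. The work goes in short steps, Python scripts to look and compute and a shell command to move; the robot and the scene stay as the last step left them, time stands still between calls to the robot, and variables do not carry over. Pictures are saved under pics/ and viewed, and the job is handed in when it is done.

```bash
mkdir -p pics; ls; python3 - <<'E'
from bench import manip
import cv2,numpy as np
s=manip.get_state(); print({k:np.round(v,3) for k,v in s.items()})
for n in("scene","top"):
    d=manip.get_image(n); cv2.imwrite(f"pics/{n}0.png",d["image"][:,:,::-1]); print(n,{k:np.round(v,4) for k,v in d.items() if k!="image"})
E
```

```text
pics
{'time_s': np.float64(0.0), 'joint_pos': array([ 1.269,  0.322, -0.07 ,  1.452,  0.023,  1.371, -0.057]), 'joint_velocities': array([ 0.001, -0.   ,  0.002,  0.002, -0.001,  0.   ,  0.   ]), 'effort': array([ 1.0000e-03, -4.9358e+01, -3.8200e-01, -3.1433e+01,  1.3000e-02,
        1.2000e-02, -0.0000e+00]), 'position': array([ 0.202, -0.617,  0.244]), 'orientation': array([-3.101e+00, -4.940e-01,  1.000e-03]), 'ft_force': array([-0.481,  0.068,  0.071]), 'torque': array([-0.02 , -0.031, -0.006]), 'width': np.float64(0.086)}
scene {'vertical_fov': np.float64(47.3955), 'cx': np.float64(254.0856), 'cy': np.float64(187.3581), 'k1': np.float64(-0.155), 'R': array([[-0.8402, -0.5423,  0.0052],
       [-0.4126,  0.6331, -0.6549],
       [ 0.3519, -0.5524, -0.7557]]), 't': array([0.4113, 0.2171, 0.7343])}
top {'vertical_fov': np.float64(55.4089), 'cx': np.float64(249.1295), 'cy': np.float64(190.3456), 'k1': np.float64(-0.0997), 'R': array([[-0.0179, -0.9998, -0.0106],
       [-0.9913,  0.0191, -0.1305],
       [ 0.1307,  0.0082, -0.9914]]), 't': array([0.0436, 0.5128, 0.8586])}
```

View pics/scene0.png

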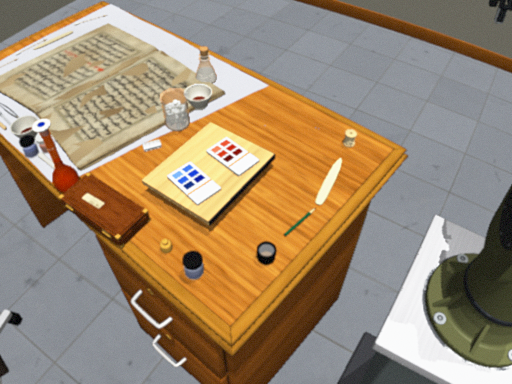

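View pics/top0.png

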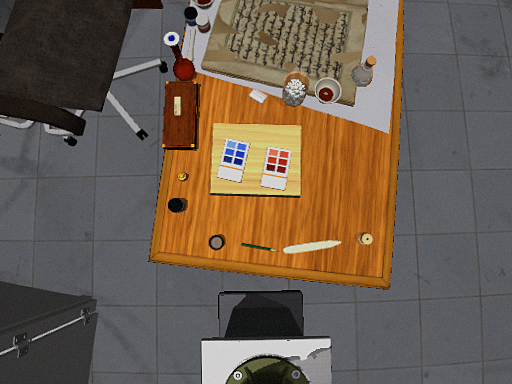

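The scene view shows the blue plate at about (193,182) and the red one at (232,153), both on the riser. The top view shows blue at (233,160), red at (276,167), and the riser over columns 211–300, rows 124–195. Next I measure them.

```bash
cat > h.py <<'E'
from bench import manip
import cv2,numpy as np
def cam(d):
    f=d["image"].shape[0]/2/np.tan(np.radians(d["vertical_fov"])/2)
    return np.array([[f,0,d["cx"]],[0,f,d["cy"]],[0,0,1.]]),np.array([d["k1"],0,0,0.]),np.array(d["R"]),np.array(d["t"])
def onplane(d,px,z):
    K,D,R,t=cam(d); u=cv2.undistortPoints(np.float64(px).reshape(-1,1,2),K,D).reshape(-1,2)
    r=np.c_[u,np.ones(len(u))]@R; c=-R.T@t
    return c+r*((z-c[2])/r[:,2])[:,None]
def proj(d,X):
    K,D,R,t=cam(d); return cv2.projectPoints(np.float64(X).reshape(-1,1,3),cv2.Rodrigues(R)[0],t,K,D)[0].reshape(-1,2)
def rectify(d,z,x0,x1,y0,y1,s=0.0005):
    # top-down map: row 0 = x1 (far), col 0 = y1 (left); s m per px
    X,Y=np.meshgrid(np.arange(x1,x0,-s),np.arange(y1,y0,-s),indexing='ij')
    p=proj(d,np.c_[X.ravel(),Y.ravel(),np.full(X.size,z)]).astype(np.float32).reshape(X.shape+(2,))
    return cv2.remap(d["image"],p[...,0],p[...,1],cv2.INTER_CUBIC)[:,:,::-1]
E
python3 - <<'E'
from h import *
for n in("top","scene"):
    d=manip.get_image(n); im=d["image"]
    hsv=cv2.cvtColor(im,cv2.COLOR_RGB2HSV)
    x,y,w,h=(190,105,130,110) if n=="top" else (130,110,160,125)
    c=cv2.resize(im[y:y+h,x:x+w,::-1],None,fx=5,fy=5,interpolation=cv2.INTER_CUBIC); cv2.imwrite(f"pics/{n}_crop.png",c)
    roi=onplane(d,[[233,160],[276,167],[211,195],[300,195],[300,124],[212,124]] if n=="top" else [[193,182],[232,153]],.044); print(n,roi.round(3))
E
```

```text
top [[ 0.588  0.072  0.044]
 [ 0.568 -0.032  0.044]
 [ 0.503  0.126  0.044]
 [ 0.498 -0.088  0.044]
 [ 0.676 -0.095  0.044]
 [ 0.68   0.123  0.044]]
scene [[ 0.59   0.07   0.044]
 [ 0.571 -0.04   0.044]]
```

View pics/top_crop.png

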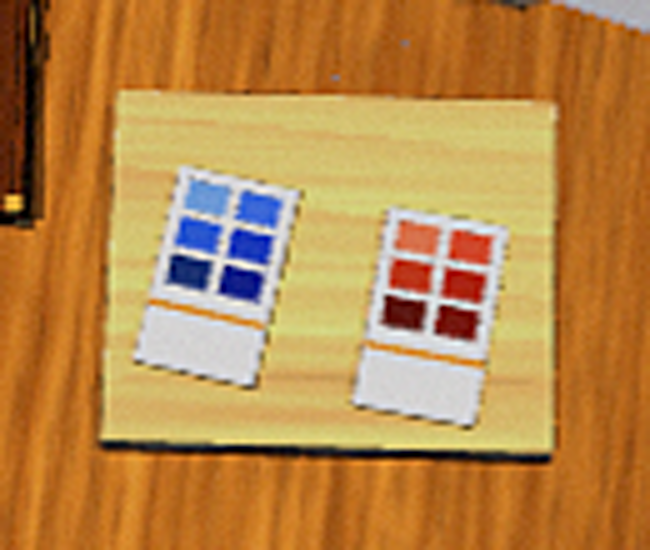

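View pics/scene_crop.png

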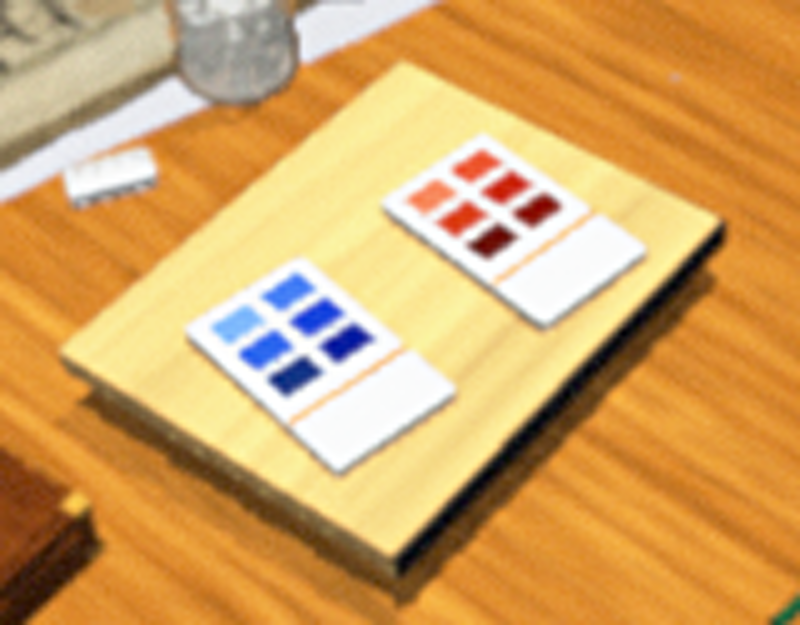

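```bash
cat > meas.py <<'E'
from h import *
import sys
S=0.0005;B=(0.44,0.72,-0.14,0.17)
def world(p): p=np.atleast_2d(p); return np.c_[B[1]-p[:,1]*S, B[3]-p[:,0]*S]
def rect(m):
    c,_=cv2.findContours(m,cv2.RETR_EXTERNAL,cv2.CHAIN_APPROX_NONE); c=[k for k in c if cv2.contourArea(k)>4000]
    out=[]
    for k in c:
        r=cv2.minAreaRect(k); w=world(cv2.boxPoints(r)); ctr=w.mean(0)
        e=[w[1]-w[0],w[2]-w[1]]; 
        out.append((ctr,sorted(np.linalg.norm(v) for v in e),e))
    return out
def main(tag):
  for n in("top","scene"):
    d=manip.get_image(n)
    im=rectify(d,0.048,*B); cv2.imwrite(f"pics/rp_{n}_{tag}.png",im)
    hsv=cv2.cvtColor(im,cv2.COLOR_BGR2HSV); H,Sa,V=cv2.split(hsv)
    ir=rectify(d,0.040,*B); cv2.imwrite(f"pics/rr_{n}_{tag}.png",ir)
    hr=cv2.cvtColor(ir,cv2.COLOR_BGR2HSV)
    k=np.ones((9,9),np.uint8)
    m=((hr[...,0]>19)&(hr[...,0]<36)&(hr[...,2]>150)).astype(np.uint8)*255
    hull=np.zeros_like(m)
    m=cv2.morphologyEx(m,cv2.MORPH_OPEN,k)
    for c in cv2.findContours(m,0,2)[0]:
        if cv2.contourArea(c)>30000: cv2.drawContours(hull,[cv2.convexHull(c)],-1,255,-1)
    for ctr,sz,e in rect(hull): 
        a=[np.arctan2(v[1],v[0]) for v in e]; a=[(x+np.pi/4)%(np.pi/2)-np.pi/4 for x in a]
        print(n,"riser",ctr.round(4),np.round(sz,4),np.round(a[0],4))
    for nm,sel in(("blue",(H>95)&(H<130)&(Sa>90)),("red",((H<8)|(H>172))&(Sa>120))):
        m2=cv2.morphologyEx(sel.astype(np.uint8)*255,cv2.MORPH_OPEN,np.ones((5,5),np.uint8))
        cs=[c for c in cv2.findContours(m2,0,2)[0] if 150<cv2.contourArea(c)<4000]
        if not cs: continue
        r=cv2.minAreaRect(np.vstack(cs)); w=world(cv2.boxPoints(r)); e=[w[1]-w[0],w[2]-w[1]]
        a=np.arctan2(e[0][1],e[0][0]); a=(a+np.pi/4)%(np.pi/2)-np.pi/4
        print(n,nm,"swatches",len(cs),w.mean(0).round(4),[round(float(np.linalg.norm(v)),4) for v in e],"yaw",round(float(a),4))
    white=((Sa<55)&(V>140)).astype(np.uint8)*255
    white=cv2.morphologyEx(white,cv2.MORPH_OPEN,np.ones((7,7),np.uint8))
    for c in cv2.findContours(white,0,2)[0]:
        if cv2.contourArea(c)<2500: continue
        r=cv2.minAreaRect(c); w=world(cv2.boxPoints(r)); print(n,"white",w.mean(0).round(4),[round(float(np.linalg.norm(w[i+1]-w[i])),4) for i in(0,1)],"corners",w.round(4).tolist())
    print(n,"t",manip.get_state()["time_s"])
if __name__=="__main__": main(sys.argv[1])
E
python3 meas.py 0
```

```text
top riser [0.6093 0.0153] [0.1413 0.2192] -0.0466
top blue swatches 6 [0.6052 0.0681] [0.0531, 0.0472] yaw -0.2487
top red swatches 5 [ 0.5835 -0.035 ] [0.0523, 0.0461] yaw -0.2124
top white [ 0.5308 -0.0242] [0.0284, 0.0604] corners [[0.5230000019073486, 0.008200000040233135], [0.5508999824523926, 0.0024999999441206455], [0.5386000275611877, -0.05660000070929527], [0.5108000040054321, -0.05090000107884407]]
top white [0.5531 0.0808] [0.0286, 0.0603] corners [[0.546500027179718, 0.11349999904632568], [0.5742999911308289, 0.10660000145435333], [0.5595999956130981, 0.04809999838471413], [0.5318999886512756, 0.054999999701976776]]
top white [ 0.582  -0.0347] [0.0679, 0.0604] corners [[0.5547999739646912, 0.0017000000225380063], [0.6212999820709229, -0.011900000274181366], [0.6092000007629395, -0.07109999656677246], [0.5426999926567078, -0.05739999935030937]]
top white [0.6037 0.0683] [0.0679, 0.0608] corners [[0.5781000256538391, 0.10599999874830246], [0.6439999938011169, 0.08950000256299973], [0.6292999982833862, 0.03060000017285347], [0.5633999705314636, 0.04699999839067459]]
top t 0.
[... 413 characters left out ...]
]]
scene white [ 0.5658 -0.032 ] [0.1042, 0.064] corners [[0.5213000178337097, 0.00989999994635582], [0.6233000159263611, -0.01119999960064888], [0.6103000044822693, -0.0738999992609024], [0.5083000063896179, -0.05270000174641609]]
scene white [0.6044 0.0671] [0.0695, 0.0631] corners [[0.5781000256538391, 0.10599999874830246], [0.6456000208854675, 0.08950000256299973], [0.6306999921798706, 0.028300000354647636], [0.5630999803543091, 0.04470000043511391]]
scene white [ 0.7055 -0.1073] [0.0312, 0.0779] corners [[0.7024999856948853, -0.06539999693632126], [0.732200026512146, -0.07490000128746033], [0.7085999846458435, -0.14910000562667847], [0.6787999868392944, -0.1395999938249588]]
scene t 0.3
```

```bash
cat > edge.py <<'E'
from h import *
def edge(ys,n):
    # dark front face transition along x at several y, plane z=.040
    d=manip.get_image(n); out=[]
    xs=np.arange(0.47,0.53,0.0005)
    g=cv2.cvtColor(d["image"],cv2.COLOR_RGB2GRAY).astype(np.float32)
    for y in ys:
        p=proj(d,np.c_[xs,np.full_like(xs,y),np.full_like(xs,.04)]).astype(np.float32)
        v=cv2.remap(g,p[:,:1],p[:,1:],cv2.INTER_LINEAR).ravel()
        gr=np.gradient(cv2.GaussianBlur(v.reshape(-1,1),(1,7),0).ravel()); i=gr.argmax(); out.append((y,xs[i]))
    out=np.array(out); f=np.polyfit(out[:,0],out[:,1],1)
    return f,np.abs(np.polyval(f,out[:,0])-out[:,1]).max()
if __name__=="__main__":
    for n in("top","scene"):
        f,e=edge(np.linspace(-.08,.11,20),n); print(n,f,"resid",e,"x at y=.075",np.polyval(f,.075))
E
python3 edge.py
```

```text
top [0.04966165 0.50258008] resid 0.0010496240601501894 x at y=.075 0.5063046992481202
scene [0.04954887 0.50195677] resid 0.0005522556390978872 x at y=.075 0.505672932330827
```

```bash
python3 - <<'E'
from h import *
from scipy.spatial.transform import Rotation as R
s=manip.get_state(); r=R.from_rotvec(s["orientation"]).as_matrix(); print(r.round(3))
print("yaw of tool y-axis dir", np.degrees(np.arctan2(r[1,1],r[0,1])), "want jaw axis at", 90-np.degrees(.05))
E
```

```text
[[ 0.951  0.311 -0.   ]
 [ 0.311 -0.951  0.   ]
 [-0.    -0.    -1.   ]]
yaw of tool y-axis dir -71.90205591346574 want jaw axis at 87.13521102434588
```

Both views agree: the front edge is x ≈ 0.506 − 0.0496·(0.075 − y), with the riser's yaw at −0.05. The blue plate's yaw is −0.245 and its rear edge middle is at (0.637, 0.060). I'll set the fingers about 30 mm apart so both tips push on the rear edge and square it, and start with the transit.

```bash
python3 -m jog '[[0.025,0.036,0,-0.8],[0.05,0.072,0,-1.6],[0.075,0.108,0,-2.4],[0.1,0.144,0,-3.2],[0.125,0.18,0,-4.2]]' 165 20; python3 -m jog '[[0.025,0.036,0,0],[0.05,0.072,0,0],[0.075,0.108,0,0],[0.1,0.144,0,0],[0.125,0.18,0,0]]'; python3 -m jog '[[0.025,0.036,0,0],[0.05,0.072,0,0],[0.075,0.108,0,0],[0.1,0.144,0,0],[0.125,0.18,0,0]]'
```

```text
time_s: 0.9
position: [0.3277, -0.4363, 0.2454]
orientation: [3.14, -0.085, 0.0]
ft_force: [0.2, -0.9, 1.0]
width: 0.0301
time_s: 1.4
position: [0.4535, -0.2547, 0.2458]
orientation: [3.139, -0.085, 0.001]
ft_force: [0.5, 0.8, 0.9]
width: 0.0299
time_s: 1.9
position: [0.5793, -0.0734, 0.2461]
orientation: [3.139, -0.086, 0.003]
ft_force: [0.5, -0.5, -0.2]
width: 0.0304
```

```bash
python3 -m jog '[[0.024,0.034,0,0],[0.047,0.068,-0.01,0],[0.07,0.102,-0.03,0],[0.093,0.135,-0.06,0],[0.093,0.135,-0.09,0]]'; python3 -m jog '[[0,0,-0.02,0],[0,0,-0.04,0],[0,0,-0.06,0],[0,0,-0.075,0],[0,0,-0.075,0]]'
python3 - <<'E'
from h import *
for n in("scene","top"):
    d=manip.get_image(n); cv2.imwrite(f"pics/{n}1.png",d["image"][:,:,::-1])
    x,y,w,h=(190,85,130,120) if n=="top" else (130,90,160,125)
    cv2.imwrite(f"pics/{n}1c.png",cv2.resize(d["image"][y:y+h,x:x+w,::-1],None,fx=5 if n=="scene" else 4,fy=5 if n=="scene" else 4,interpolation=cv2.INTER_CUBIC))
print(manip.get_state()["position"])
E
```

```text
time_s: 2.4
position: [0.6737, 0.0696, 0.1552]
orientation: [-3.136, 0.073, -0.005]
ft_force: [0.2, 1.2, 0.0]
width: 0.0301
time_s: 2.9
position: [0.6721, 0.0691, 0.0776]
orientation: [-3.137, 0.073, 0.002]
ft_force: [-0.3, -0.4, -0.4]
width: 0.03
[0.67400348 0.06958842 0.08061073]
```

View pics/scene1c.png

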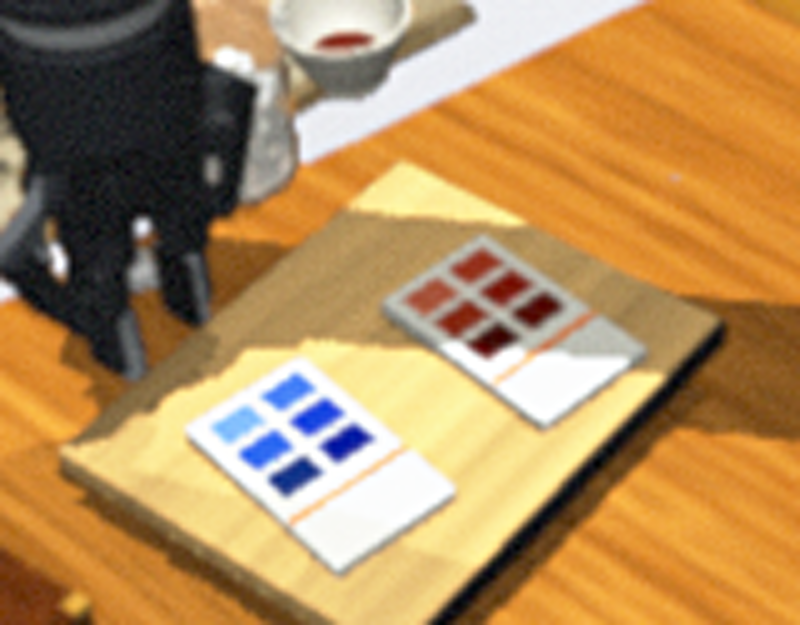

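View pics/top1c.png

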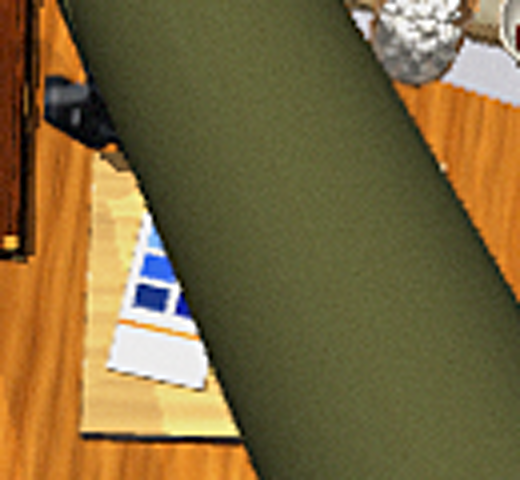

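The scene crop shows two fingertips behind the plate, with bottoms at about (133,378) and (200,325) in the crop. The plates haven't moved. I'll check the tip height from those pixels.

```bash
python3 - <<'E'
from h import *
d=manip.get_image("scene")
K,D,R,t=cam(d);c=-R.T@t
px=np.array([[130+133.5/5-.5,90+378/5-.5],[130+202/5-.5,90+326/5-.5]])
u=cv2.undistortPoints(px.reshape(-1,1,2),K,D).reshape(-1,2); r=np.c_[u,np.ones(2)]@R
for x in(.661,.672): print(x,[(c+q*((x-c[0])/q[0])).round(4) for q in r])
s=manip.get_state(); print(s["position"])
E
```

```text
0.661 [array([0.661 , 0.0932, 0.0725]), array([0.661 , 0.0521, 0.0672])]
0.672 [array([0.672 , 0.0842, 0.0584]), array([0.672 , 0.0421, 0.0529])]
[0.67449737 0.06977392 0.08136849]
```

```bash
python3 -m jog '[[0,-0.004,-0.008,0],[-0.002,-0.008,-0.016,0],[-0.002,-0.008,-0.021,0],[-0.002,-0.008,-0.024,0],[-0.002,-0.008,-0.024,0]]'; python3 -c "
from bench import manip
s=manip.get_state();print(s['position'],s['ft_force'],s['orientation'])"
```

```text
time_s: 3.55
position: [0.672, 0.0617, 0.0566]
orientation: [-3.136, 0.073, -0.006]
ft_force: [-0.6, 0.5, -0.1]
width: 0.0299
[0.67201776 0.06174339 0.05662736] [-0.56527534  0.4655442  -0.0956603 ] [-3.13605458  0.07348548 -0.00625523]
```

```bash
python3 -m jog '[[-0.004,0,-0.001,0],[-0.008,0,-0.001,0],[-0.012,0.001,-0.001,0],[-0.015,0.001,-0.001,0],[-0.018,0.001,-0.001,0]]'; python3 -m jog '[[-0.003,0,0,0],[-0.006,0,0,0],[-0.009,0,0,0],[-0.012,0.001,0,0],[-0.015,0.001,0,0]]'
python3 - <<'E'
from h import *
d=manip.get_image("scene")
x,y,w,h=(130,90,160,125)
cv2.imwrite("pics/s2.png",cv2.resize(d["image"][y:y+h,x:x+w,::-1],None,fx=5,fy=5,interpolation=cv2.INTER_CUBIC))
E
```

```text
time_s: 4.05
position: [0.6537, 0.0629, 0.0558]
orientation: [-3.136, 0.073, -0.007]
ft_force: [0.5, -0.7, -0.0]
width: 0.0299
time_s: 4.55
position: [0.6386, 0.0641, 0.056]
orientation: [-3.136, 0.073, -0.007]
ft_force: [0.1, -0.6, 0.3]
width: 0.0302
```

View pics/s2.png

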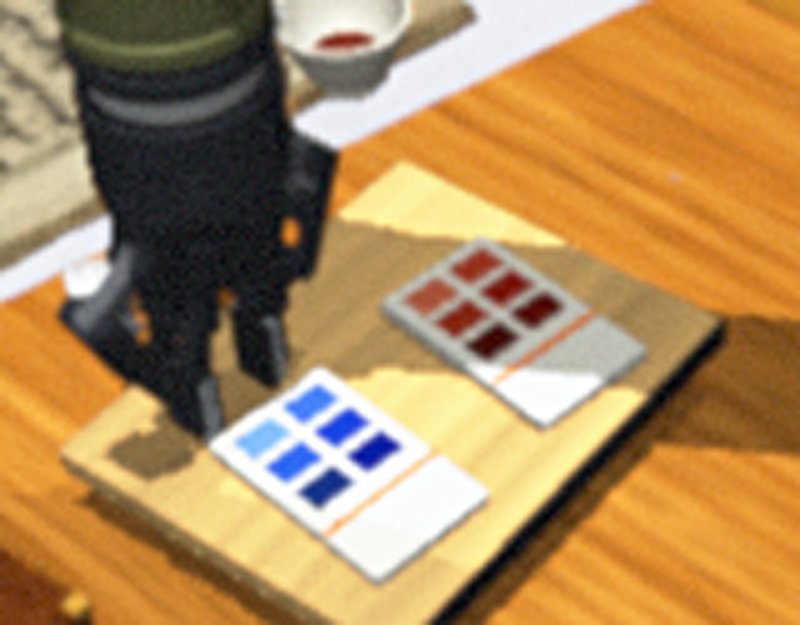

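The left finger is in contact at crop (212,435). The plate is sliding and turning, and the red plate is still. I continue.

```bash
python3 -m jog '[[-0.003,0,0,0],[-0.006,0,0,0],[-0.009,0,0,0],[-0.012,0.001,0,0],[-0.015,0.001,0,0]]'; python3 -m jog '[[-0.003,0,0,0],[-0.006,0,0,0],[-0.009,0,0,0],[-0.012,0.001,0,0],[-0.015,0.001,0,0]]'
python3 - <<'E'
from h import *
d=manip.get_image("scene")
x,y,w,h=(130,90,160,125)
cv2.imwrite("pics/s3.png",cv2.resize(d["image"][y:y+h,x:x+w,::-1],None,fx=5,fy=5,interpolation=cv2.INTER_CUBIC))
E
python3 meas.py 3|grep scene
```

```text
time_s: 5.1
position: [0.6228, 0.0653, 0.0559]
orientation: [-3.136, 0.072, -0.006]
ft_force: [0.1, -0.1, 0.6]
width: 0.0304
time_s: 5.6
position: [0.6075, 0.0664, 0.0559]
orientation: [-3.136, 0.072, -0.006]
ft_force: [-0.4, 0.0, 0.4]
width: 0.0301
scene blue swatches 6 [0.5643 0.0627] [0.0509, 0.045] yaw -0.054
scene red swatches 6 [ 0.5841 -0.0371] [0.0495, 0.0437] yaw -0.2124
scene white [0.5092 0.0666] [0.0316, 0.0636] corners [[0.4950999915599823, 0.09920000284910202], [0.5267000198364258, 0.09749999642372131], [0.5232999920845032, 0.03400000184774399], [0.4916999936103821, 0.035599999129772186]]
scene white [ 0.53   -0.0242] [0.0311, 0.0632] corners [[0.5210000276565552, 0.00989999994635582], [0.5515000224113464, 0.003800000064074993], [0.5390999913215637, -0.05820000171661377], [0.5085999965667725, -0.05209999904036522]]
scene white [0.5625 0.0639] [0.0701, 0.0636] corners [[0.5289999842643738, 0.09740000218153], [0.5990999937057495, 0.09390000253915787], [0.5960000157356262, 0.030400000512599945], [0.5259000062942505, 0.033799998462200165]]
scene white [ 0.5832 -0.0364] [0.0677, 0.0639] corners [[0.5557000041007996, 0.0010999999940395355], [0.6223000288009644, -0.011099999770522118], [0.61080002784729, -0.07400000095367432], [0.5442000031471252, -0.061799999326467514]]
scene white [ 0.6987 -0.1177] [0.0319, 0.0498] corners [[0.6866999864578247, -0.09070000052452087], [0.7182999849319458, -0.09549999982118607], [0.7107999920845032, -0.14480000734329224], [0.6791999936103821, -0.14000000059604645]]
scene t 5.75
```

View pics/s3.png

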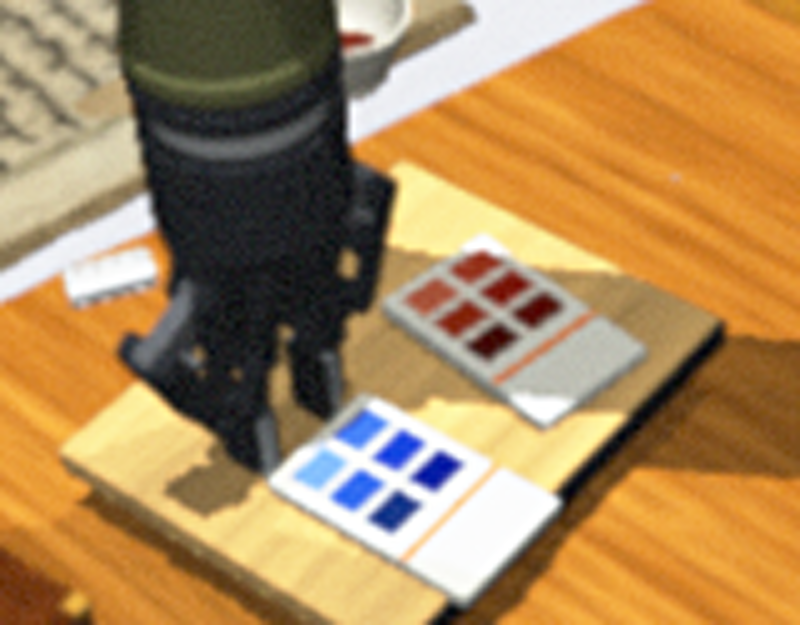

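The plate is now square, with yaw −0.054 against the riser's −0.050. Its line is at x ≈ 0.526 and the edge at 0.5053, so about 21 mm remain. I'll push 17 mm more, then measure again.

```bash
python3 -m jog '[[-0.004,0,0,0],[-0.008,0,0,0],[-0.012,0.001,0,0],[-0.015,0.001,0,0],[-0.017,0.001,0,0]]'; python3 -m jog '[[0,0,0,0],[0,0,0,0],[0,0,0,0],[0,0,0,0],[0,0,0,0]]'
cat > line.py <<'E'
from h import *
from edge import edge
def line(n,yc=.066,half=.02,x0=.49,x1=.54):
    d=manip.get_image(n); xs=np.arange(x0,x1,.00025); out=[]
    hsv=d["image"].astype(np.float32); q=hsv[...,0]-hsv[...,2]  # red minus blue: orange on white
    for y in np.arange(yc-half,yc+half,.002):
        p=proj(d,np.c_[xs,np.full_like(xs,y),np.full_like(xs,.048)]).astype(np.float32)
        v=cv2.remap(q,p[:,:1],p[:,1:],cv2.INTER_LINEAR).ravel(); i=v.argmax()
        if v[i]<40: continue
        s=slice(max(i-12,0),i+13); w=np.clip(v[s]-v[i]*.4,0,None); out.append((y,(w*xs[s]).sum()/w.sum()))
    out=np.array(out); f=np.polyfit(out[:,0],out[:,1],1); r=np.abs(np.polyval(f,out[:,0])-out[:,1])
    g=out[r<max(.0015,np.median(r)*2.5)]; f=np.polyfit(g[:,0],g[:,1],1)
    return f,len(g),len(out),np.abs(np.polyval(f,g[:,0])-g[:,1]).max()
if __name__=="__main__":
    print(manip.get_state()["position"])
    e={"top":(.04966,.50258),"scene":(.04955,.50196)}
    for n in("scene","top"):
        try:
            f,a,b,r=line(n); print(n,"slope",f[0].round(4),"x@.066",np.polyval(f,.066).round(4),a,b,r.round(4),"line-edge",(np.polyval(f,.066)-np.polyval(e[n],.066)).round(4))
        except Exception as x: print(n,x)
E
python3 line.py; python3 meas.py 4|grep -E "blue|red"
python3 - <<'E'
from h import *
d=manip.get_image("scene")
x,y,w,h=(130,90,160,125)
cv2.imwrite("pics/s4.png",cv2.resize(d["image"][y:y+h,x:x+w,::-1],None,fx=5,fy=5,interpolation=cv2.INTER_CUBIC))
E
```

```text
time_s: 6.25
position: [0.5901, 0.0674, 0.0559]
orientation: [-3.136, 0.072, -0.005]
ft_force: [0.0, 0.6, -0.1]
width: 0.0303
time_s: 6.75
position: [0.5901, 0.0674, 0.0558]
orientation: [-3.136, 0.072, -0.005]
ft_force: [0.4, 0.6, -0.2]
width: 0.0301
[0.5900548  0.06744856 0.05577855]
scene slope 0.046 x@.066 0.5091 21 21 0.0002 line-edge 0.0039
top slope 5.7311 x@.066 0.6419 1 1 0.0 line-edge 0.136
top red swatches 1 [ 0.5993 -0.0522] [0.0146, 0.0185] yaw -0.2187
scene blue swatches 6 [0.547  0.0637] [0.0513, 0.0444] yaw -0.0526
scene red swatches 6 [ 0.5848 -0.0369] [0.0511, 0.0446] yaw -0.192line.py:11: RankWarning: Polyfit may be poorly conditioned
  out=np.array(out); f=np.polyfit(out[:,0],out[:,1],1); r=np.abs(np.polyval(f,out[:,0])-out[:,1])
line.py:12: RankWarning: Polyfit may be poorly conditioned
  g=out[r<max(.0015,np.median(r)*2.5)]; f=np.polyfit(g[:,0],g[:,1],1)
```

View pics/s4.png

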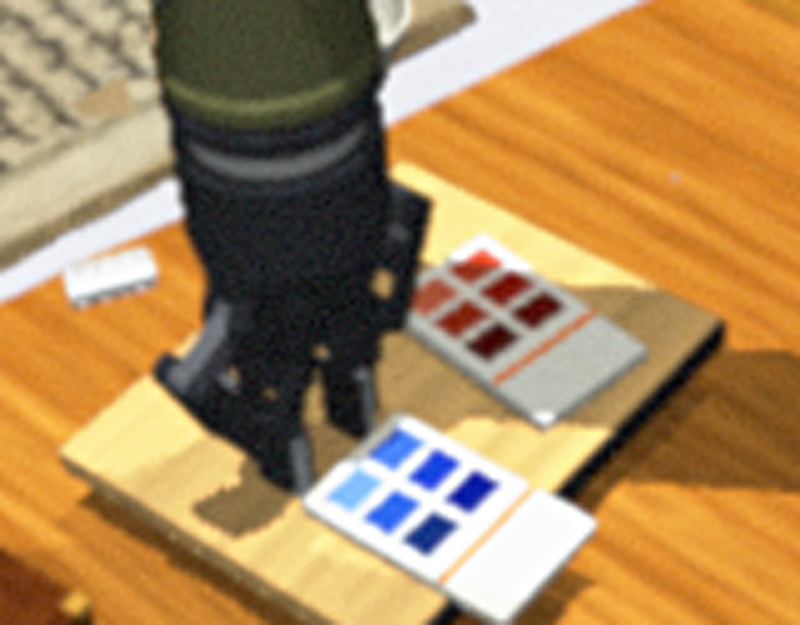

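```bash
python3 -m jog '[[-0.001,0,0,0],[-0.002,0,0,0],[-0.003,0,0,0],[-0.0035,0,0,0],[-0.0035,0,0,0]]'; python3 line.py 2>/dev/null|grep scene;  python3 -m jog '[[0.005,0,0,0],[0.012,0,0,0],[0.02,0,0,0],[0.02,0,0.01,0],[0.02,0,0.04,0]]'; python3 -m jog '[[0,0,0.03,0],[0,0,0.07,0],[0,0,0.12,0],[0,-0.04,0.15,0],[0,-0.08,0.15,0]]';python3 -m jog '[[-0.01,-0.04,0,0],[-0.02,-0.08,0,0],[-0.03,-0.12,0,0],[-0.04,-0.16,0,0],[-0.05,-0.2,0,0]]'; python3 line.py; python3 meas.py 5; python3 edge.py
python3 - <<'E'
from h import *
for n in("scene","top"):
    d=manip.get_image(n)
    x,y,w,h=(190,105,130,110) if n=="top" else (130,90,160,125)
    cv2.imwrite(f"pics/{n}5.png",cv2.resize(d["image"][y:y+h,x:x+w,::-1],None,fx=5,fy=5,interpolation=cv2.INTER_CUBIC))
E
```

```text
time_s: 7.5
position: [0.5864, 0.0674, 0.0559]
orientation: [-3.136, 0.072, -0.005]
ft_force: [-0.1, 0.5, -0.0]
width: 0.0305
scene slope 0.0564 x@.066 0.506 21 21 0.0001 line-edge 0.0007
time_s: 8.1
position: [0.6045, 0.0671, 0.0937]
orientation: [-3.136, 0.072, 0.005]
ft_force: [-0.0, -0.5, -1.0]
width: 0.0302
time_s: 8.6
position: [0.6074, -0.0113, 0.2509]
orientation: [-3.136, 0.065, -0.012]
ft_force: [1.2, -0.1, -1.4]
width: 0.0303
time_s: 9.1
position: [0.5569, -0.2127, 0.2519]
orientation: [-3.137, 0.064, -0.014]
ft_force: [0.7, -0.9, -0.1]
width: 0.0301
[ 0.55690453 -0.21269512  0.25188525]
scene slope 0.0558 x@.066 0.506 21 21 0.0001 line-edge 0.0007
top slope 0.0328 x@.066 0.5055 21 21 0.0001 line-edge -0.0003
top riser [0.592  0.0168] [0.1765 0.2192] -0.0478
top blue swatches 6 [0.5425 0.066 ] [0.0529, 0.0468] yaw -0.0624
top red swatches 6 [ 0.5834 -0.035 ] [0.0523, 0.0459] yaw -0.1974
top white [0.4896 0.0683] [0.0281, 0.0598] corners [[0.4765999913215637, 0.09860000014305115], [0.5047000050544739, 0.09759999811649323], [0.5026000142097473, 0.03790000081062317], [0.47450
[... 1101 characters left out ...]
5], [0.4717999994754791, 0.035999998450279236]]
scene white [ 0.5654 -0.0316] [0.1039, 0.0636] corners [[0.5209000110626221, 0.009999999776482582], [0.6226999759674072, -0.01080000028014183], [0.6100000143051147, -0.0731000006198883], [0.5081999897956848, -0.052400000393390656]]
scene white [ 0.7103 -0.0866] [0.0327, 0.1191] corners [[0.7103000283241272, -0.024800000712275505], [0.7418000102043152, -0.03350000083446503], [0.7103000283241272, -0.14830000698566437], [0.6786999702453613, -0.1395999938249588]]
scene t 9.3
top [-0.08165414  0.49582481] resid 0.021657142857143152 x at y=.075 0.489700751879699
scene [-0.07609023  0.49569135] resid 0.019678571428571656 x at y=.075 0.4899845864661652
```

View pics/top5.png

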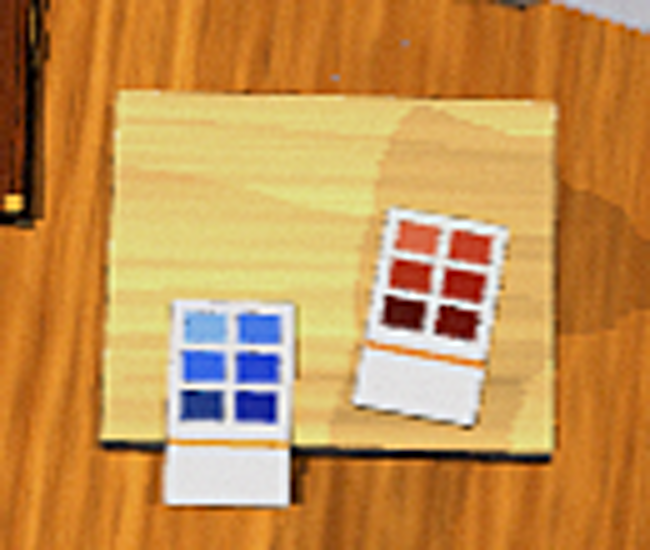

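View pics/scene5.png

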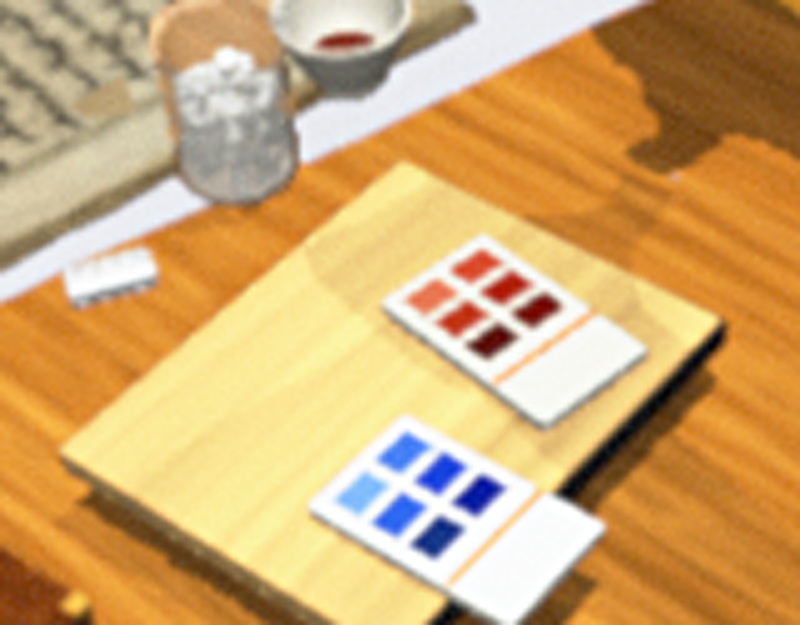

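The plate is in place. The line sits +0.7 mm from the edge in the scene view and −0.3 mm in the top view. It is square within about 0.02 rad, the red plate has not moved, and the gripper is clear. I'm handing in.

```bash
python3 -m jog '[[0,0,0,0],[0,0,0,0],[0,0,0,0],[0,0,0,0],[0,0,0,0]]'; python3 -c "
from bench import manip
print(manip.close_job())"
```

```text
time_s: 10.0
position: [0.5581, -0.2093, 0.2512]
orientation: [-3.136, 0.06, -0.013]
ft_force: [0.4, 0.5, -1.1]
width: 0.0302
the job is handed in; nothing more can be done
None
```

The blue plate's orange line now lies along the riser's front edge, with only the bare white end hanging over. I handed the job in at 10 s. I pushed it from behind with both fingertips, set 30 mm apart, which also turned it square. The fingers then backed off, rose and moved clear.

**Last checks:**
- **Line to edge:** +0.7 mm in the scene view and −0.3 mm in the top view, so well inside the 5 mm limit.
- **Squareness:** within about 0.02 rad of the riser in both views.
- **Red plate:** within 1 mm of its starting position.
- **Forces:** the wrist force stayed within about 2 N in the readings at the end of each move.

**Failed or unverified checks:**
- **Edge fit:** rerunning it at the end failed, because the plate now covers part of the edge (20 mm residual). The line figures use the edge measured before pushing.
- **Top view during the push:** the arm blocked it, so only the scene view guided that part.
- **Jar, weight and loupe:** I did not re-measure these. The tool did not pass near them.

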